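Clamp a valve block in the leak-test bed and shut the guard

ROBOT

A 7-joint arm with a two-finger parallel gripper is mounted at the origin on the work surface. World frame = base frame: x ahead of the robot, y to its left, z up, the work surface at z = 0. Lengths are in m, angles in rad, forces in N, time in s.
With the tool pointing down it reaches from about 0.425 to 0.8 m from the base axis. Payload 8.3 kg.
Tool frame: the origin (TCP) lies between the finger pads; the fingertips stand 17 mm ahead of it and the grasp point (between the pads) lies 2 mm behind it; z points along the fingers, y is the line along which they close (so a half turn about z gives the same grasp; the last joint's range is limited). The gripper opens to 85 mm and grips with 20 to 120 N. Pads are 22 mm wide; open, the fingers measure 114 mm over their backs; the gripper's body (76 mm by 85 mm) begins 54 mm behind the grasp point. The pads swing forward as they close: fully open they stand 13 mm farther back than shut.
Start: joints at [-1.316, 0.383, 0.016, 1.37, -0.006, 1.388, -0.046], TCP at [0.195, 0.594, 0.248] pointing down, gripper open.
Joint ranges: [-2.95, 2.95], [-0.25, 2.06], [-1.52, 1.56], [0.18, 2.33], [-1.44, 4.58], [0.02, 2.06], [-3.01, 3.01]. Speed limits (rad/s): [2.39, 2.39, 3.01, 3.01, 3.14, 3.14, 3.14].

INTERFACE

Orientations are given as a 3x3 rotation matrix whose columns are the frame's x, y, z axes.
In Python, from bench import * gives the robot as it stands.
- The arm moves only by the tool send_rows, never from a script. Its arguments are lists of equal length, an entry for each row: "translation": the shift along the world's x, y, z scaled (see below), a list of three; "spin": the turn about the world's z scaled (see below); "hand": the finger opening in mm, from 0 to 85.4. In form: {"translation": [[tx, ty, tz], ...], "spin": [spin, ...], "hand": [hand, ...]}. A call has 1 to 20 rows; each row shifts and turns the commanded pose from where the row before left it; what a row does not reach is not made up. The controller multiplies each number of a shift by 0.04 m and each number of a turn by 4 degrees. A row lasts 1/12 s, in which the tool goes at most 41.7 mm and 7.16 degrees, less where a joint would pass 70% of its speed; a pose out of reach is approached as far as the arm can. A call with a number of a shift or a turn outside -1 to 1 is refused whole. A call with a gripper value outside its range is refused whole. The fingers move at their own pace and stop on an object; the grip force is fixed at half the most. Time passes only in rows, so rows that do not move let the fingers close. It gives the time, the measured TCP pose, the force, the opening and the grip force at its end, in the units of the state.
- get_obs(): the state, without advancing time (a new reading comes with each control period).
- get_image(name): name is "scene" or "top" or "wrist"; returns the picture (384x512x3 uint8, red, green, blue); there is no depth.
- camera_model(name): a dict with "intrinsics" (3x3 intrinsics, pixels), "k1" (the pictures are not rectified: a ray, as slopes to the right and down, at radius r is drawn at 1 + k1 r^2 times it, then the intrinsics apply), "rvec" (rotation vector, rad) and "tvec" (3), from world to camera coordinates, as OpenCV has them. Camera axes: x right, y down, z forward; pixel columns grow to the right and rows downward; lengths in m; the calibration is good to about 2 mm. A picture is of the moment at which its call begins: read the wrist's pose just before it. camera_model takes no time and is no camera call; for the wrist camera it gives the pose at the moment of the call.
- hand_in(): hands the job in; it is judged then, once.
Trained networks look in the newest picture that a camera, given by its name, has taken for a name from the list of things; names that differ only in an ending like _2 or _b are one class to them, and where a whole thing is asked for, a point or a joint stands for the part that bears it (a point fixed in the world has none). Each returns a list of dicts, best first, with "confidence" (0 to 1); they miss things now and then, are a little off and sometimes report something else, mostly with a low value. They report only what shows in the picture. A call takes as long as a camera call. They do not tell look-alikes from the thing itself.
- look_for(thing, camera): "rect" ([centre column, centre row, width, height] in pixels, round what is visible of it).
- masks_of(thing, camera): "region" (384x512 bool, what is visible of it) and "rect" ([centre column, centre row, width, height] in pixels, round what is visible of it).
The state is a dict: "time": time; "q": joint angles; "dq": joint speeds; "joint_torque": joint torques, N m; "position": TCP position; "tool_rot": TCP orientation; "contact_force": force on the tool from outside, world axes, zero at the start; "torque": the same for the moment, N m; "gripper_width": finger opening in m; "grip_force": force on a finger pad.
Only numpy, scipy, OpenCV 4.12 (cv2) and the standard library are available. Lean on these libraries where they do the work, as an engineer would, in place of code of your own. Each camera call takes 0.05 s, during which the arm holds its last target. There are 200 camera calls.

TASK

Clamp the valve block for its leak test: slide the pusher along its track and under the gauge bridge so that it drives the block into the test head until the block bears firmly on the sprung stop hidden inside, but do not ram it. There is no room for the hand under the bridge: bring the pusher up by its rear grip until its front grip has come out beyond the bridge, let go, and take it again by the front grip. Leave the block clamped, then slide the guard door fully shut.

Things in the scene. Friction and masses are not known exactly. Their poses are not given: they have to be found in the camera images.
- bed: Fixed aluminium bed plate 300 x 740 x 30 mm on the table, y -310 to +430 mm. Origin: on the table under the middle of the gauge bridge. x points away from the robot (across the track), y (robot's left) along the track to the test head. Guide lips (inner faces x +-28 mm, tops z 52 mm) keep pusher and block on x = 0. A loose spool stands on the plate near x 115, y 155 mm.
- bridge (a point): Middle of the underside of the grey gauge bridge's beam, 130 mm over the table. The bridge spans the track, y -30 to +30 mm of the bed: posts at |x| 43 to 63 mm, beam up to z 160 mm (126 mm wide in x), gauge housing on it (80 mm wide in x) up to z 246 mm. The pusher's grips pass under, a gripper does not: keep its middle 55 mm from the bridge's faces.
- head: Test head fixed on the bed: a grey covered tunnel 100 mm wide, y 310 (mouth) to 432 mm, top z 106 mm (pipe fittings at y 372 to 436 reach z 156). Origin and axes are the bed's. The block fits with 3 mm play each side. The stop inside is hidden and its place differs from run to run: its pad's face lies 25 to 65 mm inside the mouth.
- mouth (a point): Middle of the head's mouth. The hidden pad sits on a spring: 0.7 N per mm, 20 mm stroke. The block bears firmly at over 3 N on the pad (pressed in 5 mm or more; aim for 8 to 12 mm); over 25 N is ramming.
- slide: The pusher: a steel slide 262 mm long with two black upright grips, running along the bed's y. Origin: on top of the bed plate, under its front grip; axes as the bed's. Travels 320 mm, starts with its origin at y -50 to 0 mm of the bed. It needs about 8 N to slide, stays where it is left, and holds the block against the spring when let go.
- rear_grip (a point): Point to hold on the pusher's rear grip: a plate 50 mm across the track (x), 14 mm thick along it (y), its top 22 mm above this point (z 115 mm over the table) and its foot 42 mm below.
- front_grip (a point): Point to hold on the pusher's front grip, 200 mm ahead (+y) of the rear one: a fin 14 mm thick across the track (x), 50 mm long along it (y), its top 22 mm above this point and its foot 42 mm below.
- jaw (a point): Middle of the pusher's front face (48 x 44 mm), which pushes the block; 40 mm ahead (+y) of the front grip.
- block: The valve block to be clamped: loose, plain aluminium, 50 x 110 x 50 mm (110 along y), about 0.35 kg, with round ports; lying on the bed between the guide lips beyond the bridge. Origin: centre of its underside.
- door (a joint): Travel of the guard door, m: 0 is shut, grows as it opens (towards -y of the bed), 0.24 is fully open. Needs about 3 N.
- door_grip (a point): Point to hold on the guard door's black handle, a fin 14 mm thick (x), 60 mm long (y) on the door's top edge; its top 20 mm above this point (z 175 mm over the table), foot 22 mm below. The clear door (270 x 6 mm, frame to z 134 mm) runs along the robot's side of the bed at x -125 mm; shut, the handle is at y +100 mm of the bed.
Not all that is in view belongs to the job. Of the things that look like the block, the largest one is meant.

How it is judged:
On the way, in this order (a step that is already met when the one before it is completed fails the run):
1. the pusher's front grip has come out beyond the bridge (50 to 160 mm past its middle) and the fingers are off the pusher (y of front_grip in the frame of bed between 0.05 and 0.16 m and contact force between the fingers and slide below 0.5 N), for 0.2 s.
2. the block is clamped: over 3 N between pusher and block and between block and the head's stop (contact force between block and head above 3 N and contact force between slide and block above 3 N), for 0.2 s.
3. the guard door is shut within 10 mm (value of joint door below 0.01 m), for 0.2 s.
At the end, for the whole second after the job is handed in: The block sits clamped and at rest between pusher and the head's hidden stop (over 3 N at both), the pusher at rest, the guard door shut within 10 mm (all of step 2 and value of joint door below 0.01 m and linear speed of each of block, slide below 0.01 m/s); the robot touches nothing.
It fails at once if the block is rammed against the stop (over 25 N) (contact force between block and head above 25 N).
It also fails if it takes over 70 s, if anything falls off the work surface, if the arm or the gripper's body presses on something with over 40 N, if the wrist force passes 120 N, or if a joint passes its speed limit or range.

## Working session

There is one attempt and no reset: what is moved stays moved. The work goes in short steps, Python scripts to look and compute and a tool call to move; the robot and the scene stay as the last step left them, time stands still between calls to the robot, and variables do not carry over. Pictures are saved under pics/ and viewed, at most 10 in all, crops included, and the job is handed in when it is done.

Besides the shell and the picture viewer there is one more tool, called after "Call:" in YAML: its name, and indented under it one key for each argument. send_rows: Moves the arm, as the interface text tells. Shifts and turns lie within -1 to 1; 1 stands for 0.04 m of shift or 4 degrees of turn. Its arguments: {"type":"object","properties":{"translation":{"type":"array","items":{"type":"array","items":{"type":"number","minimum":-1,"maximum":1}}},"spin":{"type":"array","items":{"type":"number","minimum":-1,"maximum":1}},"hand":{"type":"array","items":{"type":"number"}}},"required":["translation","spin","hand"]}

```bash
mkdir -p pics; ls
cat > h.py <<'E'
from bench import *
import numpy as np, cv2
def cam(n):
    c=camera_model(n); K=np.array(c["intrinsics"],float).reshape(3,3); R=cv2.Rodrigues(np.array(c["rvec"],float))[0]; t=np.array(c["tvec"],float).ravel()
    return K,float(c["k1"]),R,t
def ray(n,u,v):
    K,k,R,t=cam(n); p=cv2.undistortPoints(np.array([[[u,v]]],float),K,np.array([k,0,0,0.]))[0,0]
    return -R.T@t, R.T@np.array([p[0],p[1],1])
def at_z(n,u,v,z):
    o,d=ray(n,u,v); return o+d*(z-o[2])/d[2]
def proj(n,P):
    K,k,R,t=cam(n); return cv2.projectPoints(np.array(P,float).reshape(-1,1,3),cv2.Rodrigues(R)[0],t,K,np.array([k,0,0,0.]))[0].reshape(-1,2)
E
python3 - <<'E'
from h import *
a=get_image("scene");b=get_image("top")
cv2.imwrite("pics/a.png",cv2.resize(a[:,:,::-1],(800,600),interpolation=cv2.INTER_CUBIC))
cv2.imwrite("pics/b.png",cv2.resize(b[:,:,::-1],(800,600),interpolation=cv2.INTER_CUBIC))
for th in ["bed","bridge","head","slide","rear_grip","front_grip","block","door","door_grip"]:
  for c in ["scene","top"]:
    try: print(th,c,[(np.round(d["rect"]).astype(int).tolist(),round(d["confidence"],2)) for d in look_for(th,c)][:4])
    except Exception as e: print(th,c,e)
for c in ["scene","top"]: print(c,cam(c))
o=get_obs();print(o["time"],o["position"],o["tool_rot"])
E
```

```text
pics
bed scene [([251, 249, 335, 251], 0.9), ([365, 159, 67, 71], 0.35)]
bed top [([225, 194, 311, 155], 0.64)]
bridge scene [([253, 249, 342, 255], 0.9), ([365, 160, 65, 72], 0.19)]
bridge top [([224, 194, 315, 153], 0.79), ([283, 245, 120, 19], 0.35)]
head scene [([364, 159, 62, 75], 0.95)]
head top [([102, 172, 66, 58], 0.79)]
slide scene [([191, 252, 114, 85], 0.85), ([251, 247, 346, 258], 0.19)]
slide top [([314, 203, 86, 34], 0.63)]
rear_grip scene [([191, 252, 114, 84], 0.92)]
rear_grip top [([315, 202, 88, 33], 0.62)]
front_grip scene [([191, 252, 110, 80], 0.65)]
front_grip top [([315, 202, 84, 31], 0.85)]
block scene [([312, 194, 52, 42], 0.79), ([399, 256, 45, 31], 0.72), ([241, 145, 38, 16], 0.54)]
block top [([178, 99, 35, 28], 0.92), ([157, 305, 26, 37], 0.8), ([180, 182, 51, 31], 0.64)]
door scene [([174, 204, 99, 76], 0.92)]
door top [([281, 244, 115, 20], 0.84)]
door_grip scene [([173, 206, 100, 76], 0.65)]
door_grip top [([280, 248, 123, 22], 0.82)]
scene (array([[474.18152328,   0.        , 252.07205838],
       [  0.        , 474.18152328, 193.29175647],
       [  0.        ,   0.        ,   1.        ]]), -0.12224131916648066, array([[ 0.71479067,  0.69916561,  0.01554832],
       [ 0.44295855, -0.43542959, -0.78370198],
       [-0.54116727,  0.56707013, -0.62094239]]), array([-0.43215268, -0.12976096,  1.32995939]))
top (array([[418.24296675,   0.        , 246.53584656],
       [  0.        , 418.24296675, 191.40738032],
       [  0.        ,   0.        ,   1.        ]]), -0.043686908549607405, array([[-0.00757311, -0.99951207,  0.03030313],
       [-0.98363819,  0.00199123, -0.18014423],
       [ 0.17999599, -0.03117157, -0.98317332]]), array([0.03980955, 0.57407373, 0.982848  ]))
1.0 [0.19523665 0.59370705 0.24829087] [[-9.49931361e-01  3.12458638e-01 -8.85302267e-05]
 [ 3.12458641e-01  9.49931364e-01 -2.13714018e-05]
 [ 7.74199599e-05 -4.79633992e-05 -9.99999996e-01]]
```

View pics/a.png

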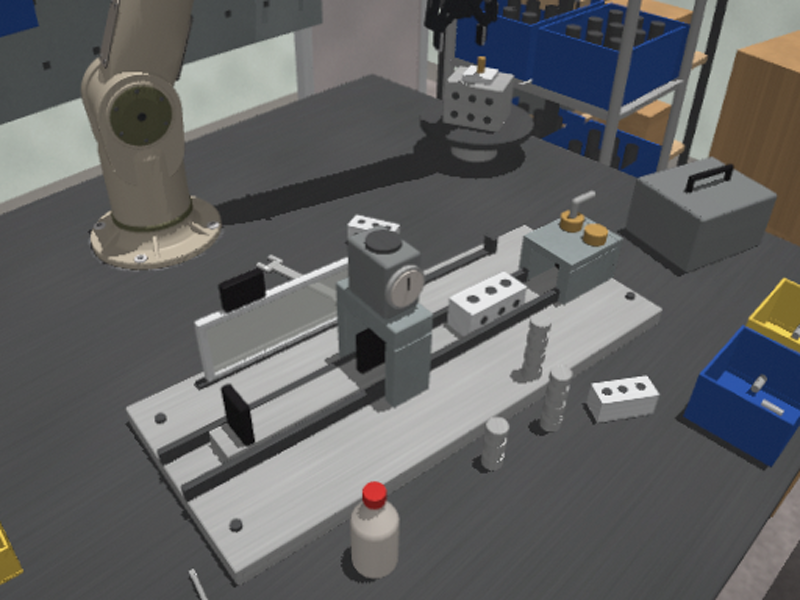

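View pics/b.png

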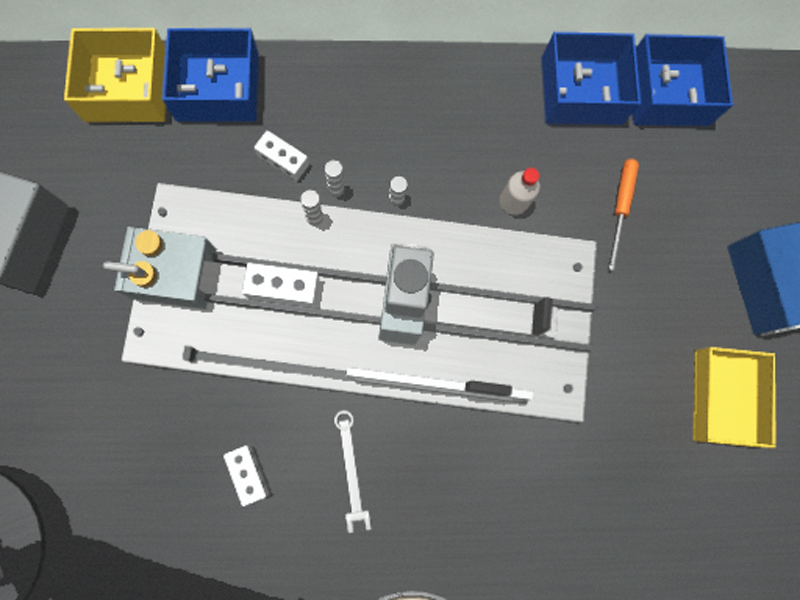

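The top view, in 800x600 pixels, shows the bed with its head at left (165,263), the bridge at (410,290) and the rear grip at (542,316). The door handle is at (488,388). There are three block look-alikes: (281,275) on the bed between the lips, (281,153) on the table beyond, and (245,475) on the table near the robot. The first fits because it lies in the track and looks the largest. I'll fit the bed pose and confirm the block in a crop.

```bash
cat > fit.py <<'E'
from h import *
from scipy.optimize import least_squares
a=get_image("scene");b=get_image("top")
s=512/800
def sub(img,pts):
    g=cv2.cvtColor(img,cv2.COLOR_RGB2GRAY); p=np.float32(pts).reshape(-1,1,2)*s
    return cv2.cornerSubPix(g,p.copy(),(4,4),(-1,-1),(3,30,.01)).reshape(-1,2)
C=np.array([[.15,.43,.03],[.15,-.31,.03],[-.15,-.31,.03],[-.15,.43,.03]])
pt=sub(b,[(157,183),(596,241),(584,421),(122,361)])
ps=sub(a,[(661,307),(237,570),(128,408),(530,227)])
def W(x,P):
    c,q=np.cos(x[2]),np.sin(x[2]); P=np.atleast_2d(P)
    return np.c_[x[0]+c*P[:,0]-q*P[:,1],x[1]+q*P[:,0]+c*P[:,1],P[:,2]]
def f(x): return np.r_[(proj("top",W(x,C))-pt).ravel(),(proj("scene",W(x,C))-ps).ravel()]
r=least_squares(f,[.55,0,-.1],loss="soft_l1",x_scale=[.1,.1,.1])
x=r.x;print("bed",x,np.degrees(x[2]));print(np.round(f(x).reshape(-1,2),1).tolist())
np.save("bed.npy",x)
def inv(P): 
    d=P[:2]-x[:2];c,q=np.cos(x[2]),np.sin(x[2]);return np.array([c*d[0]+q*d[1],-q*d[0]+c*d[1]])
print("rear top edge front/back guess",[inv(at_z("top",u*s,v*s,.115))*1e3 for u,v in [(536,300),(551,300),(534,332),(549,333)]])
print("scene rear top", [inv(at_z("scene",u*s,v*s,.115))*1e3 for u,v in [(227,386),(246,415)]])
print("block top ends",[inv(at_z("top",u*s,v*s,.08))*1e3 for u,v in [(247,281),(318,285)]])
print("handle ends",[inv(at_z("top",u*s,v*s,.175))*1e3 for u,v in [(466,385),(512,391)]])
im1=b[:,:,::-1].copy(); 
for P in list(W(x,C))+list(W(x,[[0,0,.03],[0,.31,.03]])):
    u=proj("top",P)[0]; cv2.circle(im1,tuple(int(round(k)) for k in u),2,(0,0,255),1)
L=cv2.resize(im1[90:280,60:400],None,fx=2.3,fy=2.3,interpolation=cv2.INTER_CUBIC)
cv2.imwrite("pics/c.png",L)
# enlarged crop: blocks (scene)
c1=cv2.resize(a[165:275,270:440,::-1],(510,330),interpolation=cv2.INTER_CUBIC)
c2=cv2.resize(a[215:295,100:270,::-1],(510,240),interpolation=cv2.INTER_CUBIC)
cv2.imwrite("pics/d.png",np.vstack([c1,c2]))
E
python3 fit.py
```

```text
bed [ 0.57163135  0.01016886 -0.13714015] -7.857551795044546
[[-0.3, -1.0], [1.3, -0.4], [0.7, 0.2], [-0.5, -0.2], [0.7, 0.3], [0.7, -0.3], [-0.8, -0.7], [-5.7, -3.7]]
rear top edge front/back guess [array([  16.18488009, -196.69972394]), array([  19.25160847, -219.27114695]), array([ -32.36112223, -197.97496165]), array([ -30.87346162, -220.46993767])]
scene rear top [array([ -19.51504934, -214.07431108]), array([  34.43615271, -218.66714199])]
block top ends [array([ -6.98040544, 241.73544678]), array([  1.54734311, 132.65150369])]
handle ends [array([-127.37221543,  -96.95656766]), array([-127.3270594 , -160.56917278])]
```

View pics/c.png

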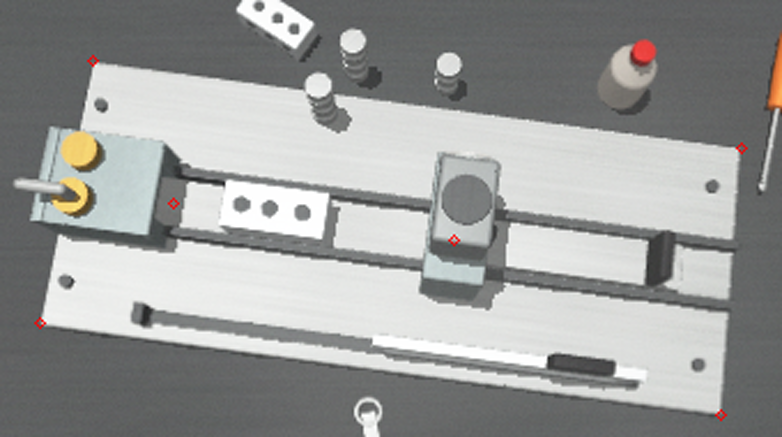

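View pics/d.png

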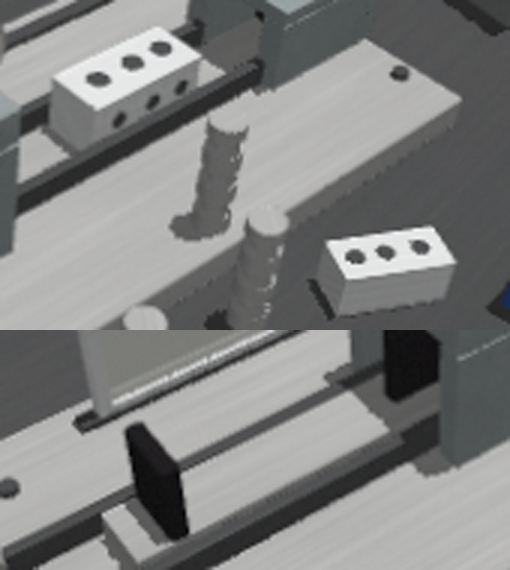

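The crop confirms the block: the one in the track (upper left of the crop) is longer than the one on the table. The bed overlay fits. Next I'll fit the black grip and handle by silhouette.

```bash
cat > box.py <<'E'
from h import *
from scipy.optimize import minimize
import sys
x=np.load("bed.npy")
def W(P,x=x):
    c,q=np.cos(x[2]),np.sin(x[2]); P=np.atleast_2d(P)
    return np.c_[x[0]+c*P[:,0]-q*P[:,1],x[1]+q*P[:,0]+c*P[:,1],P[:,2]]
def box(c,h,z0,z1): return np.array([[c[0]+i*h[0],c[1]+j*h[1],z] for i in(-1,1) for j in(-1,1) for z in(z0,z1)])
def fitbox(n,img,c0,h,z0,z1,thr=60):
    g=img.max(2)<thr; S=4
    def m(c):
        hull=cv2.convexHull(np.float32(proj(n,W(box(c,h,z0,z1)))*S)); M=np.zeros((384*S,512*S),np.uint8)
        cv2.fillConvexPoly(M,np.int32(np.round(hull)),1); return cv2.resize(M.astype(np.float32),(512,384),interpolation=cv2.INTER_AREA)
    near=cv2.dilate((m(c0)>0).astype(np.uint8),np.ones((9,9)))>0
    gg=(g&near).astype(np.float32)
    best=min(((np.abs(m((c0[0]+i/1e3,c0[1]+j/1e3))-gg).sum(),i,j) for i in range(-14,15,2) for j in range(-14,15,2)))
    best=min(((np.abs(m((c0[0]+i/1e3,c0[1]+j/1e3))-gg).sum(),i,j) for i in range(best[1]-2,best[1]+3) for j in range(best[2]-2,best[2]+3)))
    return round(best[0],1),int(gg.sum()),round(c0[0]*1e3+best[1]),round(c0[1]*1e3+best[2])
E
python3 - <<'E'
from box import *
for n in["top","scene"]:
    im=get_image(n)
    print(n,"rear",fitbox(n,im,(0,-.212),(.025,.007),.055,.115),"handle",fitbox(n,im,(-.125,-.13),(.007,.03),.135,.175))
for y in (-.212,): print("rear",W([0,y,.093]))
print(W([[0,0,0],[0,.1,0],[-.125,-.13,0]]))
print(get_obs()["time"])
E
```

```text
top rear (np.float32(264.1), 9, -6, -205) handle (np.float32(231.2), 2, -139, -130)
scene rear (np.float32(111.6), 474, 2, -217) handle (np.float32(58.4), 574, -124, -131)
rear [[ 0.54264869 -0.19984068  0.093     ]]
[[ 0.57163135  0.01016886  0.        ]
 [ 0.58530242  0.10922996  0.        ]
 [ 0.43003259 -0.10152174  0.        ]]
1.2
```

Call:
send_rows:
  translation:
    - [0.5875,-0.985,0.2]
    - [0.5875,-0.985,0.2]
    - [0.5875,-0.985,0.2]
    - [0.5875,-0.985,0.2]
    - [0.5875,-0.985,0.2]
    - [0.5875,-0.985,0.2]
    - [0.5875,-0.985,0.2]
    - [0.5875,-0.985,0.2]
    - [0.5875,-0.985,0.2]
    - [0.5875,-0.985,0.2]
    - [0.28,-1,0]
    - [0.28,-1,0]
    - [0.28,-1,0]
    - [0.28,-1,0]
    - [0.28,-1,0]
    - [0.28,-1,0]
    - [0.28,-1,0]
    - [0.28,-1,0]
    - [0.28,-1,0]
    - [0.28,-1,0]
  spin: [0.129,0.129,0.129,0.129,0.129,0.129,0.129,0.129,0.129,0.129,0.129,0.129,0.129,0.129,0.129,0.129,0.129,0.129,0.129,0.129]
  hand: [70,70,70,70,70,70,70,70,70,70,70,70,70,70,70,70,70,70,70,70]

```text
time: 2.87
position: [0.5177, -0.1607, 0.3204]
tool_rot: [[-0.991, 0.136, 0.001], [0.136, 0.991, 0.0], [-0.001, 0.0, -1.0]]
contact_force: [1.5, 0.2, 0.8]
gripper_width: 0.0702
grip_force: 0.0
```

Call:
send_rows:
  translation:
    - [0,0,0]
    - [0,0,0]
    - [0,0,0]
    - [0,0,0]
  spin: [0,0,0,0]
  hand: [70,70,70,70]

```text
time: 3.2
position: [0.5177, -0.1573, 0.3198]
tool_rot: [[-0.991, 0.135, -0.0], [0.135, 0.991, 0.001], [0.0, 0.001, -1.0]]
contact_force: [-0.2, 0.5, 0.4]
gripper_width: 0.0702
grip_force: 0.0
```

```bash
cat >> box.py <<'E'
def inv(P,x=x):
    d=np.asarray(P)[:2]-x[:2];c,q=np.cos(x[2]),np.sin(x[2]);return np.round(np.array([c*d[0]+q*d[1],-q*d[0]+c*d[1]])*1e3,1)
def state():
    o=get_obs();R=np.array(o["tool_rot"]);p=np.array(o["position"])
    print("t",round(o["time"],2),"pos",np.round(p,4),"bed",inv(p),"closeaxis deg rel bed y",round(np.degrees(np.arctan2(-R[0,1],R[1,1])-x[2]),2),"F",np.round(o["contact_force"],1),"w",round(o["gripper_width"]*1e3,1),"q",np.round(o["q"],2));return o
E
python3 - <<'E'
from box import *
state(); im=get_image("wrist"); im=im[:,:,::-1].copy()
for P in list(W(box((0,-.212),(.025,.007),.115,.1151)))+list(W([[.028,-.31,.052],[-.028,-.31,.052],[.028,-.1,.052],[-.028,-.1,.052]])):
    u=proj("wrist",P)[0]
    if abs(u).max()<2000: cv2.circle(im,tuple(int(round(k)) for k in u),3,(0,0,255),1)
cv2.imwrite("pics/e.png",im); print(cam("wrist"))
E
```

```text
t 3.2 pos [ 0.5177 -0.1573  0.3198] bed [ -30.5 -173.2] closeaxis deg rel bed y 0.1 F [-0.2  0.5  0.4] w 70.2 q [-0.37  0.2   0.73  1.5  -0.14  1.49  1.79]
(array([[323.65312158,   0.        , 253.72143772],
       [  0.        , 323.65312158, 192.59066537],
       [  0.        ,   0.        ,   1.        ]]), -0.04450536194148809, array([[ 1.34213948e-01,  9.90952240e-01,  5.23892270e-04],
       [ 9.40730258e-01, -1.27578048e-01,  3.14245800e-01],
       [ 3.11469417e-01, -4.16833281e-02, -9.49341510e-01]]), array([ 0.0855367 , -0.57060957,  0.28016275]))
```

View pics/e.png

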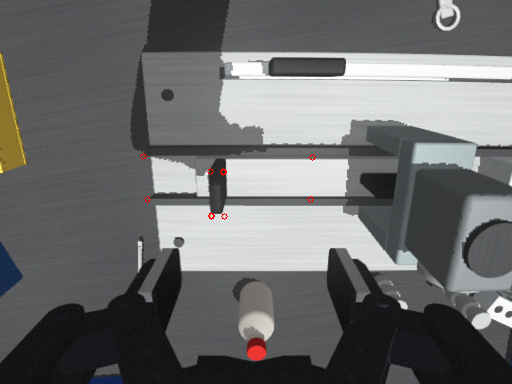

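The wrist view agrees with the model: the grip's top face is at cols 210–224 and row ~214, within 1–2 mm of the prediction at bed (0,-212). I'll descend onto it.

Call:
send_rows:
  translation:
    - [0.156,-0.266,0]
    - [0.156,-0.266,0]
    - [0.156,-0.266,0]
    - [0.156,-0.266,0]
    - [0,0,-0.75]
    - [0,0,-0.75]
    - [0,0,-0.75]
    - [0,0,-0.75]
    - [0,0,-0.75]
    - [0,0,-0.75]
    - [0,0,0]
    - [0,0,0]
  spin: [0,0,0,0,0,0,0,0,0,0,0,0]
  hand: [70,70,70,70,70,70,70,70,70,70,70,70]

```text
time: 4.25
position: [0.542, -0.1996, 0.1393]
tool_rot: [[-0.991, 0.135, -0.003], [0.135, 0.991, 0.001], [0.003, 0.001, -1.0]]
contact_force: [0.0, 0.3, 0.7]
gripper_width: 0.0702
grip_force: 0.0
```

Call:
send_rows:
  translation:
    - [0.01,0,-0.3]
    - [0,0,-0.3]
    - [0,0,-0.3]
    - [0,0,-0.3]
    - [0,0,0]
    - [0,0,0]
    - [0,0,0]
    - [0,0,0]
    - [0,0,0]
    - [0,0,0]
    - [0,0,0]
    - [0,0,0]
    - [0,0,0]
    - [0,0,0]
  spin: [0,0,0,0,0,0,0,0,0,0,0,0,0,0]
  hand: [70,70,70,70,50,35,20,8,8,8,8,8,8,8]

```text
time: 5.42
position: [0.5433, -0.2019, 0.0926]
tool_rot: [[-0.991, 0.137, 0.001], [0.137, 0.991, -0.001], [-0.001, -0.0, -1.0]]
contact_force: [-0.7, -1.3, 5.3]
gripper_width: 0.0134
grip_force: 59.0
```

```bash
python3 -c "
from box import *
o=state();print(o['grip_force'])"
```

```text
t 5.42 pos [ 0.5433 -0.2019  0.0926] bed [   0.9 -213.9] closeaxis deg rel bed y -0.04 F [-0.7 -1.3  5.3] w 13.4 q [-0.22  0.48  0.67  1.72 -0.34  1.06  2.  ]
59.0258914232254
```

Call:
send_rows:
  translation:
    - [0.033,0.24,0]
    - [0.033,0.24,0]
    - [0.033,0.24,0]
    - [0.033,0.24,0]
    - [0.033,0.24,0]
    - [0.033,0.24,0]
    - [0.033,0.24,0]
    - [0.033,0.24,0]
    - [0.033,0.24,0]
    - [0.033,0.24,0]
    - [0.033,0.24,0]
    - [0.033,0.24,0]
    - [0,0,0]
    - [0,0,0]
    - [0,0,0]
  spin: [0,0,0,0,0,0,0,0,0,0,0,0,0,0,0]
  hand: [8,8,8,8,8,8,8,8,8,8,8,8,8,8,8]

```text
time: 6.67
position: [0.5592, -0.086, 0.0927]
tool_rot: [[-0.991, 0.137, 0.001], [0.137, 0.991, 0.0], [-0.001, 0.0, -1.0]]
contact_force: [-1.5, 0.4, 6.3]
gripper_width: 0.0132
grip_force: 61.7
```

```bash
python3 -c "
from box import *
o=state();print(o['grip_force'])"
```

```text
t 6.67 pos [ 0.5592 -0.086   0.0927] bed [  0.8 -96.9] closeaxis deg rel bed y -0.01 F [-1.5  0.4  6.3] w 13.2 q [-0.42  0.44  0.66  1.76 -0.31  1.04  1.78]
61.69800639152527
```

Call:
send_rows:
  translation:
    - [0,0,0]
    - [0,0,0]
    - [0,0,0]
    - [0,0,0]
    - [0,0,0]
    - [0,0,0]
    - [0,0,0.4]
    - [0,0,0.8]
    - [0,0,0.8]
    - [0,0,0.8]
    - [0,0,0.8]
    - [0,0,0.8]
    - [0,0,0.8]
    - [0,0,0.8]
  spin: [0,0,0,0,0,0,0,0,0,0,0,0,0,0]
  hand: [42,42,42,42,42,42,42,42,42,42,42,42,42,42]

```text
time: 7.83
position: [0.5583, -0.0863, 0.3336]
tool_rot: [[-0.991, 0.137, 0.0], [0.137, 0.991, 0.0], [-0.0, 0.0, -1.0]]
contact_force: [0.9, -0.8, 0.2]
gripper_width: 0.042
grip_force: 0.0
```

Call:
send_rows:
  translation:
    - [0.033,0.248,0]
    - [0.033,0.248,0]
    - [0.033,0.248,0]
    - [0.033,0.248,0]
    - [0.033,0.248,0]
    - [0.033,0.248,0]
    - [0.033,0.248,0]
    - [0.033,0.248,0]
    - [0.033,0.248,0]
    - [0.033,0.248,0]
    - [0.033,0.248,0]
    - [0.033,0.248,0]
    - [0.033,0.248,0]
    - [0.033,0.248,0]
    - [0.033,0.248,0]
    - [0.033,0.248,0]
    - [0.033,0.248,0]
    - [0.033,0.248,0]
    - [0.033,0.248,0]
    - [0.033,0.248,0]
  spin: [1,1,1,1,1,1,1,1,1,1,1,1,1,1,1,1,1,1,1,1]
  hand: [60,60,60,60,60,60,60,60,60,60,60,60,60,60,60,60,60,60,60,60]

```text
time: 9.5
position: [0.5851, 0.1126, 0.3317]
tool_rot: [[-0.304, -0.953, -0.0], [-0.953, 0.304, -0.0], [0.0, 0.0, -1.0]]
contact_force: [0.5, 0.2, -0.2]
gripper_width: 0.06
grip_force: 0.0
```

Call:
send_rows:
  translation:
    - [0,0,0]
    - [0,0,0]
    - [0,0,0]
    - [0,0,0]
    - [0,0,0]
  spin: [1,1,0.5,0,0]
  hand: [60,60,60,60,60]

```text
time: 9.92
position: [0.5851, 0.1121, 0.3317]
tool_rot: [[-0.139, -0.99, -0.0], [-0.99, 0.139, -0.0], [0.0, 0.0, -1.0]]
contact_force: [0.6, 0.1, -0.1]
gripper_width: 0.06
grip_force: 0.0
```

Run:
```python
from box import *
state(); im=get_image("wrist"); im=im[:,:,::-1].copy()
for P in W(box((0,.103),(.007,.025),.115,.1151)):
    u=proj("wrist",P)[0]
    if abs(u).max()<2000: cv2.circle(im,tuple(int(round(k)) for k in u),2,(0,0,255),1)
cv2.imwrite("pics/f.png",im)
```

```text
t 9.92 pos [0.5851 0.1121 0.3317] bed [ -0.6 102.8] closeaxis deg rel bed y 89.89 F [ 0.6  0.1 -0.1] w 60.0 q [-0.55  0.31  0.41  1.32 -0.12  1.54  2.85]
```

View pics/f.png

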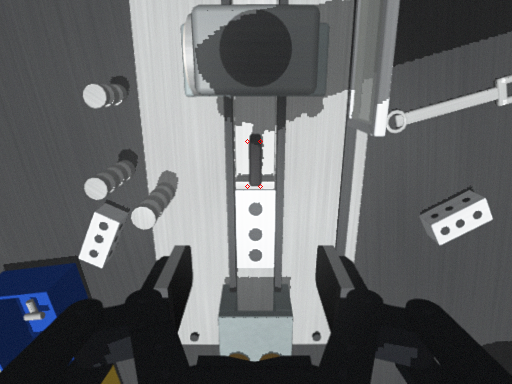

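The wrist view shows the front fin at (255,160), inside the predicted box, with the block ahead at (255,230). Joint 7 is near its limit, so I'll take the half-turn-equivalent grasp.

Call:
send_rows:
  translation:
    - [0,0,0]
    - [0,0,0]
    - [0,0,0]
    - [0,0,0]
    - [0,0,0]
    - [0,0,0]
    - [0,0,0]
    - [0,0,0]
    - [0,0,0]
    - [0,0,0]
    - [0,0,0]
    - [0,0,0]
    - [0,0,0]
    - [0,0,0]
    - [0,0,0]
    - [0,0,0]
    - [0,0,0]
    - [0,0,0]
    - [0,0,0]
    - [0,0,0]
  spin: [-1,-1,-1,-1,-1,-1,-1,-1,-1,-1,-1,-1,-1,-1,-1,-1,-1,-1,-1,-1]
  hand: [60,60,60,60,60,60,60,60,60,60,60,60,60,60,60,60,60,60,60,60]

```text
time: 11.63
position: [0.5851, 0.1122, 0.3319]
tool_rot: [[-0.999, -0.032, -0.0], [-0.032, 0.999, 0.0], [0.0, 0.0, -1.0]]
contact_force: [0.8, -1.0, 0.3]
gripper_width: 0.0601
grip_force: 0.0
```

Call:
send_rows:
  translation:
    - [0,0,0]
    - [0,0,0]
    - [0,0,0]
    - [0,0,0]
    - [0,0,0]
    - [0,0,0]
    - [0,0,0]
    - [0,0,0]
    - [0,0,0]
    - [0,0,0]
    - [0,0,0]
    - [0,0,0]
    - [0,0,0]
    - [0,0,0]
    - [0,0,0]
    - [0,0,0]
    - [0,0,0]
    - [0,0,0]
    - [0,0,0]
    - [0,0,0]
  spin: [-1,-1,-1,-1,-1,-1,-1,-1,-1,-1,-1,-1,-1,-1,-1,-1,-1,-1,-1,-1]
  hand: [60,60,60,60,60,60,60,60,60,60,60,60,60,60,60,60,60,60,60,60]

```text
time: 13.3
position: [0.5851, 0.1122, 0.3319]
tool_rot: [[-0.205, 0.979, -0.0], [0.979, 0.205, 0.0], [0.0, 0.0, -1.0]]
contact_force: [0.1, -0.6, -0.2]
gripper_width: 0.06
grip_force: 0.0
```

Call:
send_rows:
  translation:
    - [0,0,0]
    - [0,0,0]
    - [0,0,0]
    - [0,0,0]
    - [0,0,0]
    - [0,0,0]
    - [0,0,0]
  spin: [-1,-1,-1,-1,-1,0,0]
  hand: [60,60,60,60,60,60,60]

```text
time: 13.88
position: [0.5851, 0.1123, 0.3318]
tool_rot: [[0.136, 0.991, -0.0], [0.991, -0.136, -0.0], [-0.0, -0.0, -1.0]]
contact_force: [0.9, -0.2, 0.4]
gripper_width: 0.0602
grip_force: 0.0
```

```bash
python3 -c "
from box import *
o=state()"
```

```text
t 13.88 pos [0.5851 0.1123 0.3318] bed [ -0.6 103. ] closeaxis deg rel bed y -89.95 F [ 0.9 -0.2  0.4] w 60.2 q [-0.9   0.4   0.94  1.33 -0.32  1.57 -0.13]
```

Call:
send_rows:
  translation:
    - [0,0,-0.7]
    - [0,0,-0.7]
    - [0,0,-0.7]
    - [0,0,-0.7]
    - [0,0,-0.7]
    - [0,0,-0.7]
    - [0,0,-0.7]
    - [0,0,-0.5]
    - [0,0,-0.3]
    - [0,0,-0.2]
    - [0,0,0]
    - [0,0,0]
    - [0,0,0]
    - [0,0,0]
    - [0,0,0]
    - [0,0,0]
    - [0,0,0]
    - [0,0,0]
    - [0,0,0]
  spin: [0,0,0,0,0,0,0,0,0,0,0,0,0,0,0,0,0,0,0]
  hand: [60,60,60,60,60,60,60,60,60,60,60,45,30,18,8,8,8,8,8]

```text
time: 15.47
position: [0.584, 0.1126, 0.097]
tool_rot: [[0.137, 0.991, -0.002], [0.991, -0.137, 0.002], [0.001, -0.002, -1.0]]
contact_force: [-10.8, 0.4, 11.7]
gripper_width: 0.0136
grip_force: 62.1
```

```bash
python3 -c "
from box import *
o=state();print(o['grip_force'])"
```

```text
t 15.47 pos [0.584  0.1126 0.097 ] bed [ -1.7 103.2] closeaxis deg rel bed y -90.0 F [-10.8   0.4  11.7] w 13.6 q [-0.85  0.56  0.83  1.67 -0.45  1.11 -0.03]
62.09832429885864
```

Call:
send_rows:
  translation:
    - [-0.02,0,0.06]
    - [0,0,0]
    - [0.0256,0.186,0]
    - [0.0256,0.186,0]
    - [0.0256,0.186,0]
    - [0.0256,0.186,0]
    - [0.0256,0.186,0]
    - [0.0256,0.186,0]
    - [0.0256,0.186,0]
    - [0.0256,0.186,0]
    - [0.0256,0.186,0]
  spin: [0,0,0,0,0,0,0,0,0,0,0]
  hand: [8,8,8,8,8,8,8,8,8,8,8]

```text
time: 16.38
position: [0.5926, 0.1755, 0.0971]
tool_rot: [[0.14, 0.99, -0.003], [0.99, -0.14, -0.005], [-0.005, -0.002, -1.0]]
contact_force: [-1.0, -10.9, -8.0]
gripper_width: 0.0132
grip_force: 63.9
```

Call:
send_rows:
  translation:
    - [0.0034,0.0248,0]
    - [0.0034,0.0248,0]
    - [0.0034,0.0248,0]
    - [0.0034,0.0248,0]
  spin: [0,0,0,0]
  hand: [8,8,8,8]

```text
time: 16.72
position: [0.5931, 0.1793, 0.0971]
tool_rot: [[0.14, 0.99, -0.003], [0.99, -0.14, -0.005], [-0.005, -0.002, -1.0]]
contact_force: [-0.7, -9.6, -7.9]
gripper_width: 0.0132
grip_force: 63.9
```

Call:
send_rows:
  translation:
    - [0.0034,0.0248,0]
    - [0.0034,0.0248,0]
    - [0.0034,0.0248,0]
  spin: [0,0,0]
  hand: [8,8,8]

```text
time: 16.97
position: [0.5935, 0.1822, 0.0971]
tool_rot: [[0.14, 0.99, -0.003], [0.99, -0.14, -0.005], [-0.005, -0.002, -1.0]]
contact_force: [-1.8, -9.8, -8.0]
gripper_width: 0.0131
grip_force: 63.9
```

Call:
send_rows:
  translation:
    - [0.0034,0.0248,0]
    - [0.0034,0.0248,0]
    - [0.0034,0.0248,0]
  spin: [0,0,0]
  hand: [8,8,8]

```text
time: 17.22
position: [0.5939, 0.1852, 0.0971]
tool_rot: [[0.14, 0.99, -0.003], [0.99, -0.14, -0.005], [-0.005, -0.002, -1.0]]
contact_force: [-1.2, -9.7, -9.3]
gripper_width: 0.0133
grip_force: 63.9
```

```bash
python3 -c "
from box import *
o=state();print(o['grip_force'])"
```

```text
t 17.22 pos [0.5939 0.1852 0.0971] bed [ -1.8 176.4] closeaxis deg rel bed y -90.21 F [-1.2 -9.7 -9.3] w 13.3 q [-0.92  0.61  0.81  1.59 -0.47  1.15 -0.14]
63.94741773605347
```

Call:
send_rows:
  translation:
    - [0.0034,0.0248,0]
    - [0.0034,0.0248,0]
    - [0.0034,0.0248,0]
    - [0.0034,0.0248,0]
  spin: [0,0,0,0]
  hand: [8,8,8,8]

```text
time: 17.55
position: [0.5945, 0.1892, 0.0971]
tool_rot: [[0.14, 0.99, -0.003], [0.99, -0.14, -0.005], [-0.005, -0.002, -1.0]]
contact_force: [-1.6, -9.7, -8.4]
gripper_width: 0.0133
grip_force: 64.0
```

Call:
send_rows:
  translation:
    - [0.0034,0.0248,0]
    - [0.0034,0.0248,0]
    - [0.0034,0.0248,0]
  spin: [0,0,0]
  hand: [8,8,8]

```text
time: 17.8
position: [0.5949, 0.1921, 0.0971]
tool_rot: [[0.14, 0.99, -0.003], [0.99, -0.14, -0.005], [-0.005, -0.002, -1.0]]
contact_force: [-1.1, -10.4, -8.2]
gripper_width: 0.0129
grip_force: 64.0
```

Call:
send_rows:
  translation:
    - [0.0034,0.0248,0]
    - [0.0034,0.0248,0]
    - [0.0034,0.0248,0]
  spin: [0,0,0]
  hand: [8,8,8]

```text
time: 18.05
position: [0.5953, 0.1951, 0.097]
tool_rot: [[0.14, 0.99, -0.003], [0.99, -0.14, -0.005], [-0.005, -0.002, -1.0]]
contact_force: [-1.4, -9.3, -8.4]
gripper_width: 0.0134
grip_force: 64.0
```

Call:
send_rows:
  translation:
    - [0.0034,0.0248,0]
    - [0.0034,0.0248,0]
    - [0.0034,0.0248,0]
  spin: [0,0,0]
  hand: [8,8,8]

```text
time: 18.3
position: [0.5957, 0.1981, 0.0971]
tool_rot: [[0.14, 0.99, -0.003], [0.99, -0.14, -0.005], [-0.005, -0.002, -1.0]]
contact_force: [-1.8, -10.0, -8.2]
gripper_width: 0.0129
grip_force: 64.0
```

Call:
send_rows:
  translation:
    - [0.0034,0.0248,0]
    - [0.0034,0.0248,0]
    - [0.0034,0.0248,0]
  spin: [0,0,0]
  hand: [8,8,8]

```text
time: 18.55
position: [0.5961, 0.2011, 0.0971]
tool_rot: [[0.14, 0.99, -0.003], [0.99, -0.14, -0.005], [-0.005, -0.002, -1.0]]
contact_force: [-1.8, -9.2, -7.3]
gripper_width: 0.0132
grip_force: 64.1
```

Call:
send_rows:
  translation:
    - [0.0034,0.0248,0]
    - [0.0034,0.0248,0]
    - [0.0034,0.0248,0]
  spin: [0,0,0]
  hand: [8,8,8]

```text
time: 18.8
position: [0.5965, 0.204, 0.0971]
tool_rot: [[0.14, 0.99, -0.003], [0.99, -0.14, -0.005], [-0.005, -0.002, -1.0]]
contact_force: [-2.0, -9.5, -7.7]
gripper_width: 0.0129
grip_force: 64.1
```

Call:
send_rows:
  translation:
    - [0.0034,0.0248,0]
    - [0.0034,0.0248,0]
    - [0.0034,0.0248,0]
  spin: [0,0,0]
  hand: [8,8,8]

```text
time: 19.05
position: [0.5969, 0.207, 0.0971]
tool_rot: [[0.14, 0.99, -0.003], [0.99, -0.14, -0.005], [-0.005, -0.002, -1.0]]
contact_force: [-2.0, -10.3, -6.8]
gripper_width: 0.013
grip_force: 64.1
```

Call:
send_rows:
  translation:
    - [0.0034,0.0248,0]
    - [0.0034,0.0248,0]
    - [0.0034,0.0248,0]
  spin: [0,0,0]
  hand: [8,8,8]

```text
time: 19.3
position: [0.5973, 0.21, 0.0971]
tool_rot: [[0.14, 0.99, -0.003], [0.99, -0.14, -0.005], [-0.005, -0.002, -1.0]]
contact_force: [-2.6, -8.1, -7.7]
gripper_width: 0.0131
grip_force: 64.1
```

Call:
send_rows:
  translation:
    - [0.0034,0.0248,0]
    - [0.0034,0.0248,0]
    - [0.0034,0.0248,0]
  spin: [0,0,0]
  hand: [8,8,8]

```text
time: 19.55
position: [0.5977, 0.213, 0.097]
tool_rot: [[0.14, 0.99, -0.003], [0.99, -0.14, -0.005], [-0.005, -0.002, -1.0]]
contact_force: [-1.0, -10.3, -7.2]
gripper_width: 0.0131
grip_force: 64.1
```

Call:
send_rows:
  translation:
    - [0.0034,0.0248,0]
    - [0.0034,0.0248,0]
    - [0.0034,0.0248,0]
  spin: [0,0,0]
  hand: [8,8,8]

```text
time: 19.8
position: [0.5981, 0.216, 0.0971]
tool_rot: [[0.14, 0.99, -0.003], [0.99, -0.14, -0.005], [-0.005, -0.002, -1.0]]
contact_force: [-1.7, -9.6, -7.5]
gripper_width: 0.0128
grip_force: 64.1
```

Call:
send_rows:
  translation:
    - [0.0034,0.0248,0]
    - [0.0034,0.0248,0]
    - [0.0034,0.0248,0]
  spin: [0,0,0]
  hand: [8,8,8]

```text
time: 20.05
position: [0.5985, 0.219, 0.0971]
tool_rot: [[0.14, 0.99, -0.003], [0.99, -0.14, -0.005], [-0.005, -0.003, -1.0]]
contact_force: [-3.0, -9.3, -7.1]
gripper_width: 0.0132
grip_force: 64.2
```

Call:
send_rows:
  translation:
    - [0.0034,0.0248,0]
    - [0.0034,0.0248,0]
    - [0.0034,0.0248,0]
  spin: [0,0,0]
  hand: [8,8,8]

```text
time: 20.3
position: [0.5989, 0.2219, 0.097]
tool_rot: [[0.14, 0.99, -0.003], [0.99, -0.14, -0.005], [-0.005, -0.003, -1.0]]
contact_force: [-3.3, -9.5, -7.2]
gripper_width: 0.0132
grip_force: 64.2
```

Call:
send_rows:
  translation:
    - [0.0034,0.0248,0]
    - [0.0034,0.0248,0]
    - [0.0034,0.0248,0]
  spin: [0,0,0]
  hand: [8,8,8]

```text
time: 20.55
position: [0.5993, 0.2249, 0.0971]
tool_rot: [[0.14, 0.99, -0.003], [0.99, -0.14, -0.005], [-0.005, -0.003, -1.0]]
contact_force: [-2.7, -9.8, -6.5]
gripper_width: 0.0133
grip_force: 64.2
```

Call:
send_rows:
  translation:
    - [0.0034,0.0248,0]
    - [0.0034,0.0248,0]
    - [0.0034,0.0248,0]
  spin: [0,0,0]
  hand: [8,8,8]

```text
time: 20.8
position: [0.5997, 0.2274, 0.0971]
tool_rot: [[0.141, 0.99, -0.004], [0.99, -0.141, -0.005], [-0.006, -0.003, -1.0]]
contact_force: [-3.4, -12.0, -5.5]
gripper_width: 0.0133
grip_force: 64.3
```

Call:
send_rows:
  translation:
    - [0.0034,0.0248,0]
    - [0.0034,0.0248,0]
    - [0.0034,0.0248,0]
  spin: [0,0,0]
  hand: [8,8,8]

```text
time: 21.05
position: [0.6, 0.2295, 0.0971]
tool_rot: [[0.141, 0.99, -0.004], [0.99, -0.141, -0.006], [-0.007, -0.003, -1.0]]
contact_force: [-5.2, -13.2, -4.9]
gripper_width: 0.0131
grip_force: 64.5
```

Call:
send_rows:
  translation:
    - [0.0034,0.0248,0]
    - [0.0034,0.0248,0]
    - [0.0034,0.0248,0]
  spin: [0,0,0]
  hand: [8,8,8]

```text
time: 21.3
position: [0.6003, 0.2318, 0.0971]
tool_rot: [[0.142, 0.99, -0.004], [0.99, -0.142, -0.007], [-0.007, -0.003, -1.0]]
contact_force: [-6.3, -15.4, -2.6]
gripper_width: 0.0131
grip_force: 64.6
```

```bash
python3 -c "
from box import *
o=state()"
```

```text
t 21.3 pos [0.6003 0.2318 0.0971] bed [ -1.9 223.5] closeaxis deg rel bed y -90.29 F [ -6.3 -15.4  -2.6] w 13.1 q [-0.96  0.66  0.8   1.52 -0.49  1.18 -0.21]
```

Fy starts to rise at about y 0.225, at roughly 0.7 N/mm, so that is the stop. I'll press in a few mm more.

Call:
send_rows:
  translation:
    - [0.0034,0.0248,0]
    - [0.0034,0.0248,0]
    - [0.0034,0.0248,0]
    - [0.0034,0.0248,0]
  spin: [0,0,0,0]
  hand: [8,8,8,8]

```text
time: 21.63
position: [0.6007, 0.2349, 0.0971]
tool_rot: [[0.142, 0.99, -0.005], [0.99, -0.142, -0.008], [-0.009, -0.004, -1.0]]
contact_force: [-7.4, -16.8, -2.0]
gripper_width: 0.0134
grip_force: 64.8
```

Call:
send_rows:
  translation:
    - [0,0,0]
    - [0,0,0]
    - [0,0,0]
  spin: [0,0,0]
  hand: [8,8,8]

```text
time: 21.88
position: [0.6008, 0.2351, 0.0971]
tool_rot: [[0.142, 0.99, -0.005], [0.99, -0.142, -0.008], [-0.008, -0.004, -1.0]]
contact_force: [-7.5, -15.5, -2.9]
gripper_width: 0.0134
grip_force: 64.9
```

Call:
send_rows:
  translation:
    - [0,0,0]
    - [0,0,0]
    - [0,0,0]
    - [0,0,0]
    - [0,0,0]
    - [0,0,0]
    - [0,0,0.3]
    - [0,0,0.7]
    - [0,0,0.7]
    - [0,0,0.7]
    - [0,0,0.7]
    - [0,0,0.7]
    - [0,0,0.7]
    - [0,0,0.7]
    - [0,0,0.7]
    - [0,0,0]
  spin: [0,0,0,0,0,0,0,0,0,0,0,0,0,0,0,0]
  hand: [45,45,45,45,45,45,45,45,45,45,45,45,45,45,45,45]

```text
time: 23.22
position: [0.6036, 0.2412, 0.3418]
tool_rot: [[0.137, 0.99, 0.009], [0.991, -0.137, 0.003], [0.004, 0.008, -1.0]]
contact_force: [-0.2, -0.0, 0.7]
gripper_width: 0.0452
grip_force: 0.0
```

Run:
```python
from box import *
o=state()
t=get_image("scene"); w=get_image("wrist")
print("handle",fitbox("scene",t,(-.125,-.131),(.007,.03),.135,.175))
fin=W(box((0,.225),(.007,.025),.115,.1151)); w=w[:,:,::-1].copy()
for P in fin:
    u=proj("wrist",P)[0]; cv2.circle(w,tuple(int(round(k)) for k in u),2,(0,0,255),1)
cv2.imwrite("pics/g.png",np.hstack([cv2.resize(w,(400,300)),cv2.resize(t[120:320,90:450,::-1],(400,300))]))
print("handle world",W([-.124,-.131,.155]),"shut",W([-.124,.1,.155]))
```

```text
t 23.22 pos [0.6036 0.2412 0.3418] bed [1.000e-01 2.333e+02] closeaxis deg rel bed y -90.04 F [-0.2 -0.   0.7] w 45.2 q [-0.95  0.52  0.88  1.15 -0.4   1.63 -0.31]
handle (np.float32(185.0), 732, -125, -129)
handle world [[ 0.43088649 -0.10264906  0.155     ]] shut [[0.46246665 0.12618208 0.155     ]]
```

View pics/g.png

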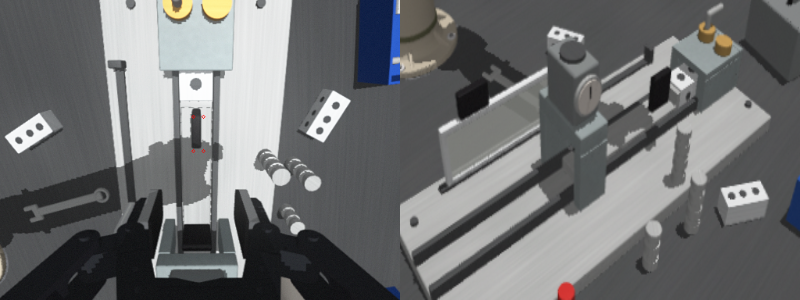

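The view shows the block inside the head with the pusher's fin behind it at (196,130). The door handle is still open, at bed (-125,-130). I'll go to the handle.

Call:
send_rows:
  translation:
    - [-0.31,-0.612,0]
    - [-0.31,-0.612,0]
    - [-0.31,-0.612,0]
    - [-0.31,-0.612,0]
    - [-0.31,-0.612,0]
    - [-0.31,-0.612,0]
    - [-0.31,-0.612,0]
    - [-0.31,-0.612,0]
    - [-0.31,-0.612,0]
    - [-0.31,-0.612,0]
    - [-0.31,-0.612,0]
    - [-0.31,-0.612,0]
    - [-0.31,-0.612,0]
    - [-0.31,-0.612,0]
    - [0,0,0]
    - [0,0,0]
    - [0,0,0]
  spin: [0,0,0,0,0,0,0,0,0,0,0,0,0,0,0,0,0]
  hand: [50,50,50,50,50,50,50,50,50,50,50,50,50,50,50,50,50]

```text
time: 24.73
position: [0.4283, -0.1004, 0.3338]
tool_rot: [[0.137, 0.991, -0.001], [0.991, -0.137, 0.001], [0.001, -0.001, -1.0]]
contact_force: [-0.5, 0.5, -0.5]
gripper_width: 0.0499
grip_force: 0.0
```

Run:
```python
from box import *
o=state()
w=get_image("wrist")[:,:,::-1].copy()
for P in W(box((-.125,-.13),(.007,.03),.175,.1751)):
    u=proj("wrist",P)[0]; cv2.circle(w,tuple(int(round(k)) for k in u),2,(0,0,255),1)
cv2.imwrite("pics/i.png",w)
```

```text
t 24.73 pos [ 0.4283 -0.1004  0.3338] bed [-126.9 -129.1] closeaxis deg rel bed y -89.99 F [-0.5  0.5 -0.5] w 49.9 q [-0.99 -0.19  1.02  1.72  0.16  1.53 -0.13]
```

View pics/i.png

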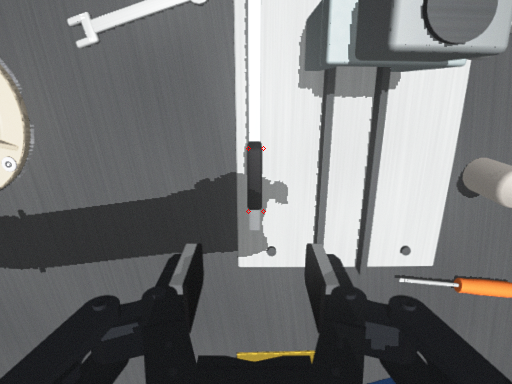

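The handle, at cols 247–262 and rows 141–210, matches the prediction within 2 mm. I'll descend and grip it.

Call:
send_rows:
  translation:
    - [0.02,0,-0.6]
    - [0,0,-0.6]
    - [0,0,-0.6]
    - [0,0,-0.6]
    - [0,0,-0.6]
    - [0,0,-0.6]
    - [0,0,-0.5]
    - [0,0,-0.35]
    - [0,0,0]
    - [0,0,0]
    - [0,0,0]
    - [0,0,0]
    - [0,0,0]
    - [0,0,0]
    - [0,0,0]
    - [0,0,0]
  spin: [0,0,0,0,0,0,0,0,0,0,0,0,0,0,0,0]
  hand: [50,50,50,50,50,50,50,50,40,28,18,8,8,8,8,8]

```text
time: 26.12
position: [0.4286, -0.1007, 0.157]
tool_rot: [[0.137, 0.991, -0.002], [0.991, -0.137, 0.002], [0.001, -0.002, -1.0]]
contact_force: [-7.7, 1.5, 6.9]
gripper_width: 0.0133
grip_force: 60.0
```

```bash
python3 -c "
from box import *
o=state();print(o['grip_force'])"
```

```text
t 26.12 pos [ 0.4286 -0.1007  0.157 ] bed [-126.5 -129.4] closeaxis deg rel bed y -90.0 F [-7.7  1.5  6.9] w 13.3 q [-0.98  0.08  1.21  2.01 -0.08  1.11  0.13]
60.01627743244171
```

Call:
send_rows:
  translation:
    - [-0.01,0,0.04]
    - [0.041,0.297,0]
    - [0.041,0.297,0]
    - [0.041,0.297,0]
    - [0.041,0.297,0]
    - [0.041,0.297,0]
    - [0.041,0.297,0]
    - [0.041,0.297,0]
    - [0.041,0.297,0]
    - [0.041,0.297,0]
    - [0.041,0.297,0]
    - [0.041,0.297,0]
    - [0.041,0.297,0]
    - [0.041,0.297,0]
    - [0.041,0.297,0]
    - [0.041,0.297,0]
    - [0.041,0.297,0]
    - [0.041,0.297,0]
    - [0.041,0.297,0]
    - [0,0,0]
  spin: [0,0,0,0,0,0,0,0,0,0,0,0,0,0,0,0,0,0,0,0]
  hand: [8,8,8,8,8,8,8,8,8,8,8,8,8,8,8,8,8,8,8,8]

```text
time: 27.78
position: [0.4581, 0.1149, 0.1572]
tool_rot: [[0.134, 0.991, 0.0], [0.991, -0.134, -0.001], [-0.001, 0.0, -1.0]]
contact_force: [6.3, 2.6, -20.9]
gripper_width: 0.0134
grip_force: 63.5
```

```bash
python3 -c "
from box import *
o=state();print(o['grip_force'])"
```

```text
t 27.78 pos [0.4581 0.1149 0.1572] bed [-126.8   88.2] closeaxis deg rel bed y -89.86 F [  6.3   2.6 -20.9] w 13.4 q [-1.24  0.18  1.03  1.94 -0.18  1.12 -0.27]
63.49634528160095
```

Call:
send_rows:
  translation:
    - [0.007,0.05,-0.06]
    - [0.007,0.05,0]
    - [0.007,0.05,0]
    - [0.007,0.05,0]
  spin: [0,0,0,0]
  hand: [8,8,8,8]

```text
time: 28.12
position: [0.4591, 0.1214, 0.157]
tool_rot: [[0.136, 0.991, -0.001], [0.991, -0.136, 0.002], [0.002, -0.002, -1.0]]
contact_force: [-10.7, -0.8, 13.3]
gripper_width: 0.0131
grip_force: 68.7
```

Call:
send_rows:
  translation:
    - [0.007,0.05,0]
    - [0.007,0.05,0]
  spin: [0,0]
  hand: [8,8]

```text
time: 28.28
position: [0.4596, 0.1254, 0.157]
tool_rot: [[0.136, 0.991, -0.001], [0.991, -0.136, 0.002], [0.002, -0.002, -1.0]]
contact_force: [-10.1, -0.6, 12.4]
gripper_width: 0.0132
grip_force: 68.6
```

Call:
send_rows:
  translation:
    - [0.0035,0.025,0]
    - [0.0035,0.025,0]
    - [0,0,0]
  spin: [0,0,0]
  hand: [8,8,8]

```text
time: 28.53
position: [0.4599, 0.1277, 0.157]
tool_rot: [[0.136, 0.991, -0.001], [0.991, -0.136, 0.002], [0.002, -0.002, -1.0]]
contact_force: [-10.2, -0.5, 13.1]
gripper_width: 0.0129
grip_force: 68.6
```

Call:
send_rows:
  translation:
    - [0.0035,0.025,0.01]
    - [0.0035,0.025,0]
  spin: [0,0]
  hand: [8,8]

```text
time: 28.7
position: [0.46, 0.1279, 0.157]
tool_rot: [[0.137, 0.991, -0.002], [0.991, -0.137, -0.0], [-0.0, -0.002, -1.0]]
contact_force: [-11.1, -8.9, 12.4]
gripper_width: 0.0134
grip_force: 68.5
```

Call:
send_rows:
  translation:
    - [0.0035,0.025,0]
    - [0.0035,0.025,0]
  spin: [0,0]
  hand: [8,8]

```text
time: 28.87
position: [0.46, 0.128, 0.157]
tool_rot: [[0.139, 0.99, -0.003], [0.99, -0.139, -0.002], [-0.003, -0.003, -1.0]]
contact_force: [-14.2, -15.5, 17.7]
gripper_width: 0.0132
grip_force: 69.2
```

```bash
python3 -c "
from box import *
o=state()
for n in ['scene']: print(fitbox(n,get_image(n),(-.125,.1),(.007,.03),.135,.175))"
```

```text
t 28.87 pos [0.46  0.128 0.157] bed [-126.7  101.4] closeaxis deg rel bed y -90.14 F [-14.2 -15.5  17.7] w 13.2 q [-1.24  0.21  1.02  1.92 -0.19  1.12 -0.28]
(np.float32(286.1), 391, -141, 116)
```

The door has hit its hard stop at bed y 101, so it is shut. I'll back off the command slightly, release and rise.

Call:
send_rows:
  translation:
    - [-0.01,-0.08,0]
    - [0,0,0]
    - [0,0,0]
    - [0,0,0]
    - [0,0,0]
    - [0,0,0]
    - [0,0,0]
    - [0,0,0.4]
    - [0,0,0.6]
    - [0,0,0.6]
    - [0,0,0.6]
    - [0,0,0.6]
    - [0,0,0.6]
    - [0,0,0]
    - [0,0,0]
  spin: [0,0,0,0,0,0,0,0,0,0,0,0,0,0,0]
  hand: [8,45,45,45,45,45,45,45,45,45,45,45,45,45,45]

```text
time: 30.17
position: [0.4613, 0.1278, 0.2929]
tool_rot: [[0.137, 0.991, 0.002], [0.991, -0.137, 0.002], [0.002, 0.002, -1.0]]
contact_force: [-0.3, 0.0, -0.7]
gripper_width: 0.0452
grip_force: 0.0
```

Run:
```python
from box import *
o=state()
w=get_image("wrist")[:,:,::-1].copy()
for P in np.vstack([W(box((-.125,.1),(.007,.03),.175,.1751)),W(box((-.001,.2265),(.007,.025),.115,.1151))]):
    u=proj("wrist",P)[0]; cv2.circle(w,tuple(int(round(k)) for k in u),2,(0,0,255),1)
cv2.imwrite("pics/j.png",w)
```

```text
t 30.17 pos [0.4613 0.1278 0.2929] bed [-125.4  101.4] closeaxis deg rel bed y -90.02 F [-0.3  0.  -0.7] w 45.2 q [-1.34  0.03  1.05  1.71 -0.03  1.41 -0.43]
```

View pics/j.png

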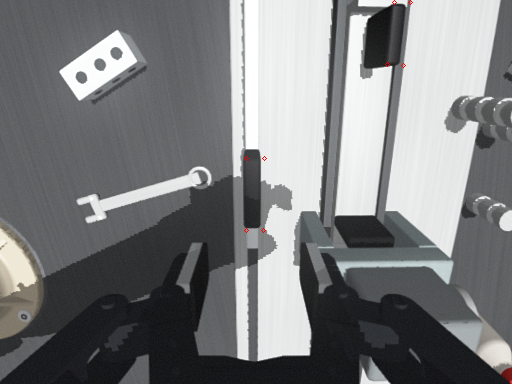

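The handle at (252,190) sits at the shut position and the pusher's fin at (385,35) is where I left it. The arm is clear, so I'm handing in.

```bash
python3 -c "
from bench import *
print(hand_in())"
```

```text
the job is handed in; nothing more can be done
None
```

I handed the job in with the block pressed about 10 mm (roughly 7 N) into the sprung stop, the guard door pushed to its end stop, and the arm clear of everything; the hand-in call returned no verdict.

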